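Seat the tongued forming block in its bench holder

TASK

Two forming blocks are parked side by side, half under the low wooden rack: take the one that has a tongue on its end and fit it in the dark cast holder on the bench, right way up, tongue first under the holder's lip with the tail still raised, then rock the tail down until the block lies flat and fully home in the pocket. The holder's high cheeks leave no room for fingers beside the tongue half, and only the tail half can be held as it goes in. Leave the other block in its bay and the jar, weight and can where they stand.

Things in the scene. Friction and masses are not known exactly. Their poses are not given: they have to be found in the camera images.
- block: Wanted aluminium block, loose, about 0.4 kg: body 90 (x) by 46 (y) by 36 (z) mm, grooves across its top, and at its -x end a foot tongue 12 long, 34 wide, 10 high, flush with the underside. Origin: centre of the body's underside; x points to the tail, z up. Starts flat on the bench in a rack bay, tongue outwards; 38 to 48 mm of body stick out, the tail is under the roof.
- tongue (a point): Middle of the bottom front edge of the block's tongue: 57 mm from the block's origin along its -x, at underside height. Axes as the block's.
- plain_block: The other aluminium block, loose, the same 90 by 46 by 36 mm body and grooves but no tongue; it lies the same way in the other bay. Origin: centre of its underside. Leave it there.
- rack: Low fixed wooden rack, 70 (x) by 212 (y) by 52 (z) mm; two bays open to its -x (away from the robot), each 88 mm wide, 42 mm high, centred at y = +50 and -50 mm. Roof 10 mm thick, front edge at x = -35 mm; back wall inside at x = +27 mm. The blocks in it lie along its x within 0.13 rad. Origin: centre of its underside.
- holder: Fixed dark steel holder, 131 (x) by 72.5 (y) mm, from x = -70.5 (lip end) to +60.5 mm (tail end); the lip end is nearer the robot; origin at bench level, z up. Side walls, 12 mm thick, rise 36 mm above the pocket floor from x = -70.5 to -2 mm (high cheeks, their top 6 mm bevelled outwards by 3 mm inside), but only 10 mm from x = -2 mm to the tail; the tail wall rises 10 mm too.
- seat (a point): Middle of the holder's pocket, on its floor, 8 mm above the holder's origin; same axes. Pocket 48.5 mm wide (y), 105 mm long: end wall's inner face at x = -58.5, tail wall's at x = +46.5 mm. The seated block's origin lies here, its x along the holder's x (tongue at -x), with play of 1.5 mm along x, 1.25 mm along y.
- lip (a point): Middle of the lower edge of the holder's lip, at x = -47.5 mm of the holder, 13 mm above the pocket floor. The lip is 7 mm thick and reaches from here back to the end wall (11 mm), over the pocket's whole width. Axes as the holder's.
- jar: Loose glass jar with a steel cap, 56 mm across, 85 mm high, standing between rack and holder, on the far side. Origin: centre of its underside.
- weight: Loose brass weight with a small knob on top, 54 mm across, 52 mm high, near the robot, in front of the gap between rack and holder. Origin: centre of its underside.
- can: Loose closed steel can, 64 mm across, 75 mm high, on the far side of the bench, beyond everything else. Origin: centre of its underside.
Things that resemble listed ones, but are neither listed nor needed, are in the scene too. What is shaped like the block but purple or red is not meant.

How it is judged:
By the outcome, as a careful person would: the job done as asked, in the order asked, and still so for the second after the job is handed in, with the robot touching nothing.
It also fails if it takes over 59 s, if anything falls off the work surface, if the arm or the gripper's body presses on something with over 40 N, if the wrist force passes 120 N, or if a joint passes its speed limit or range.

ROBOT

A 6-joint arm with a two-finger parallel gripper is mounted at the origin on the work surface. World frame = base frame: x ahead of the robot, y to its left, z up, the work surface at z = 0. Lengths are in mm, angles in rad, forces in N, time in s.
With the tool pointing down it reaches from about 350 to 775 mm from the base axis. Payload 7.3 kg.
Tool frame: the origin (TCP) lies midway between the tips of the shut fingers; the grasp point (between the pads) lies 19 mm behind it (bot.tcp_to_grasp is the distance from the TCP to the grasp point, in mm); z points along the fingers, y is the line along which they close (so a half turn about z gives the same grasp; the last joint's range is limited). The gripper opens to 92 mm and grips with 3 to 60 N. Pads are 19 mm wide; open, the fingers measure 130 mm over their backs; the gripper's body (75 mm by 190 mm) begins 47 mm behind the grasp point.
Start: joints at [1.135, 0.342, 1.524, -0, 1.275, -0.146], TCP at [150.009, 503.132, 226.741] pointing down, gripper open.
Joint ranges: [-2.53, 2.53], [-0.77, 2.02], [0.04, 2.7], [-1, 4.14], [0.28, 2.66], [-3.11, 3.11]. Speed limits (rad/s): [2.57, 2.57, 3.14, 3.14, 3.14, 3.14].

INTERFACE

Orientations are given as [roll, pitch, yaw] about the fixed x, y, z axes, in that order (R = Rz(yaw) Ry(pitch) Rx(roll)).
In Python, from plant import bot, viewer gives the robot as it stands. The module is installed in compiled form; this text tells all that it offers.
- The arm moves only by the shell command python3 -m handwheel 'ROWS'. ROWS is text: rows parted by semicolons, each of 7 numbers parted by spaces: the shift along the tool's x, y, z scaled (see below), then the turn, a rotation vector about the tool's x, y, z scaled (see below), then the opening, from -1 (shut) to 1 (fully open), so that 0 is half open. In form: tx ty tz rx ry rz gripper; .... A call has 1 to 8 rows; each row is the pose to reach, as a shift and turn from the pose commanded when the call began, along the tool's axes at that moment, turning the shorter way round; what a row does not reach only later rows make up. The controller multiplies each number of a shift by 10 cm and each number of a turn by pi rad. A row lasts 1/12 s, in which the tool goes at most 41.7 mm and 7.16 degrees, less where a joint would pass 70% of its speed; a pose out of reach is approached as far as the arm can. A call with a number of a shift or a turn outside -1 to 1 is refused whole. A call with a gripper value outside its range is refused whole. The fingers move at their own pace and stop on an object; the grip force is fixed at half the most. Time passes only in rows, so rows that repeat a pose let the fingers close. It gives the time, the measured TCP pose, the force, the opening and the grip force at its end, in the units of the state.
- bot.get_obs(): the state, without advancing time (a new reading comes with each control period).
- viewer.capture(name): name is "scene" or "side" or "wrist"; returns a dict with "frame" (420x560x3 uint8, red, green, blue), "fov_y" (degrees; the focal length in pixels is half the picture's height over the tangent of half this angle, whatever the lens; pixels are square), "cx", "cy" (the principal point, pixels), "dist_coeffs" ([k1, k2, p1, p2, k3] as OpenCV has them; the pictures are not rectified), "T" (4x4, takes a point from camera to world coordinates). Camera axes: x right, y down, z forward; pixel columns grow to the right and rows downward; lengths in mm; the calibration is good to about 2 mm. A picture is of the moment at which its call begins. There is no depth.
- bot.close_job(): hands the job in; it is judged then, once.
Trained networks look in a picture, given as the dict that the camera call returned (one of the last four; its "shot" number tells which), for a name from the list of things; names that differ only in an ending like _2 or _b are one class to them, and where a whole thing is asked for, a point or a joint stands for the part that bears it (a point fixed in the world has none). Each returns a list of dicts, best first, with "score" (0 to 1); they miss things now and then, are a little off and sometimes report something else, mostly with a low value. They report only what shows in the picture. A call takes as long as a camera call. They do not tell look-alikes from the thing itself.
- viewer.recognise(target, picture): "centre" ([column, row] in pixels, amid what is visible of it).
- viewer.cut_out(target, picture): "pixels" (420x560 bool, what is visible of it) and "centre" ([column, row] in pixels, amid what is visible of it).
The state is a dict: "time": time; "joint_positions": joint angles; "dq": joint speeds; "tau": joint torques, N m; "tool_pos": TCP position; "tcp_rot": TCP orientation; "contact_force": force on the tool from outside, world axes, zero at the start; "moment": the same for the moment, N m; "grip_width": finger opening in mm; "finger_force": force on a finger pad.
Only numpy, scipy, OpenCV 4.12 (cv2) and the standard library are available. Lean on these libraries where they do the work, as an engineer would, in place of code of your own. Each camera call takes 0.05 s, during which the arm holds its last target. There are 200 camera calls.

## Working session

There is one attempt and no reset: what is moved stays moved. The work goes in short steps, Python scripts to look and compute and a shell command to move; the robot and the scene stay as the last step left them, time stands still between calls to the robot, and variables do not carry over. Pictures are saved under pics/ and viewed, at most 10 in all, crops included, and the job is handed in when it is done.

```bash
mkdir -p pics; cat > h.py <<'E'
import numpy as np, cv2
from plant import bot, viewer
from scipy.spatial.transform import Rotation as R
def K(p):
    f=210/np.tan(np.radians(p["fov_y"])/2); return np.array([[f,0,p["cx"]],[0,f,p["cy"]],[0,0,1.]])
def ray(p,uv,z):
    "pixels -> world points at height z"
    uv=np.array(uv,float).reshape(-1,1,2)
    n=cv2.undistortPoints(uv,K(p),np.array(p["dist_coeffs"],float))[:,0]
    T=np.array(p["T"]); d=np.c_[n,np.ones(len(n))]@T[:3,:3].T; o=T[:3,3]
    return o+d*((z-o[2])/d[:,2])[:,None]
def proj(p,X):
    T=np.linalg.inv(np.array(p["T"])); X=np.array(X,float).reshape(-1,3)
    return cv2.projectPoints(X,cv2.Rodrigues(T[:3,:3])[0],T[:3,3],K(p),np.array(p["dist_coeffs"],float))[0][:,0]
def save(p,n,crop=None,s=1):
    im=p["frame"][:,:,::-1]
    if crop: a,b,c,d=crop; im=im[b:d,a:c]
    cv2.imwrite("pics/"+n,cv2.resize(im,None,fx=s,fy=s,interpolation=cv2.INTER_CUBIC))
E
python3 - <<'E'
from h import *
P={n:viewer.capture(n) for n in("scene","side")}
np.save("P.npy",P,allow_pickle=True)
im=[]
for n,p in P.items():
    save(p,n+"0.png",s=1.42)
    print(n,p["fov_y"],np.round(p["T"],2).tolist())
    for t in("block","tongue","plain_block","rack","holder","lip","seat","jar","weight","can"):
        print(t,[(np.round(d["centre"]).tolist(),round(d["score"],2),np.round(ray(p,d["centre"],20)[0]).tolist()) for d in viewer.recognise(t,p)[:4]])
E
```

```text
scene 50.304582730796135 [[-0.86, 0.31, -0.4, 921.02], [0.5, 0.51, -0.7, 708.26], [-0.01, -0.81, -0.59, 577.68], [0.0, 0.0, 0.0, 1.0]]
block [([426.0, 324.0], 0.67, [496.0, 442.0, 20.0]), ([400.0, 225.0], 0.65, [356.0, 234.0, 20.0]), ([335.0, 274.0], 0.6, [552.0, 278.0, 20.0])]
tongue [([332.0, 271.0], 0.82, [552.0, 268.0, 20.0]), ([424.0, 322.0], 0.74, [495.0, 438.0, 20.0]), ([403.0, 228.0], 0.58, [359.0, 244.0, 20.0])]
plain_block [([309.0, 241.0], 0.79, [540.0, 179.0, 20.0])]
rack [([357.0, 249.0], 0.71, [477.0, 245.0, 20.0])]
holder []
lip [([246.0, 144.0], 0.93, [464.0, -226.0, 20.0])]
seat [([249.0, 146.0], 0.56, [463.0, -213.0, 20.0])]
jar [([219.0, 207.0], 0.88, [641.0, -10.0, 20.0])]
weight [([333.0, 182.0], 0.91, [380.0, 38.0, 20.0])]
can [([162.0, 212.0], 0.94, [752.0, -54.0, 20.0])]
side 47.41042934625088 [[0.72, -0.53, 0.46, 0.25], [-0.7, -0.55, 0.45, -459.14], [0.02, -0.65, -0.76, 960.55], [0.0, 0.0, 0.0, 1.0]]
block [([177.0, 223.0], 0.91, [344.0, 229.0, 20.0]), ([176.0, 157.0], 0.86, [485.0, 422.0, 20.0]), ([237.0, 173.0], 0.52, [568.0, 257.0, 20.0])]
tongue [([175.0, 151.0], 0.81, [497.0, 444.0, 20.0]), ([174.0, 224.0], 0.72, [338.0, 230.0, 20.0]), ([232.0, 172.0], 0.69, [562.0, 268.0, 20.0])]
plain_block [([255.0, 199.0], 0.86, [541.0, 153.0, 20.0])]
rack [([224.0, 194.0], 0.75, [493.0, 220.0, 20.0])]
holder [([349.0, 319.0], 0.96, [455.0, -240.0, 20.0]), ([365.0, 187.0], 0.47, [785.0, -18.0, 20.0])]
lip [([349.0, 315.0], 0.86, [462.0, -233.0, 20.0])]
seat [([348.0, 319.0], 0.93, [453.0, -238.0, 20.0])]
jar [([325.0, 200.0], 0.78, [671.0, 26.0, 20.0]), ([233.0, 174.0], 0.5, [557.0, 260.0, 20.0])]
weight [([243.0, 266.0], 0.62, [381.0, 22.0, 20.0])]
can [([366.0, 189.0], 0.65, [781.0, -24.0, 20.0])]
```

View pics/scene0.png

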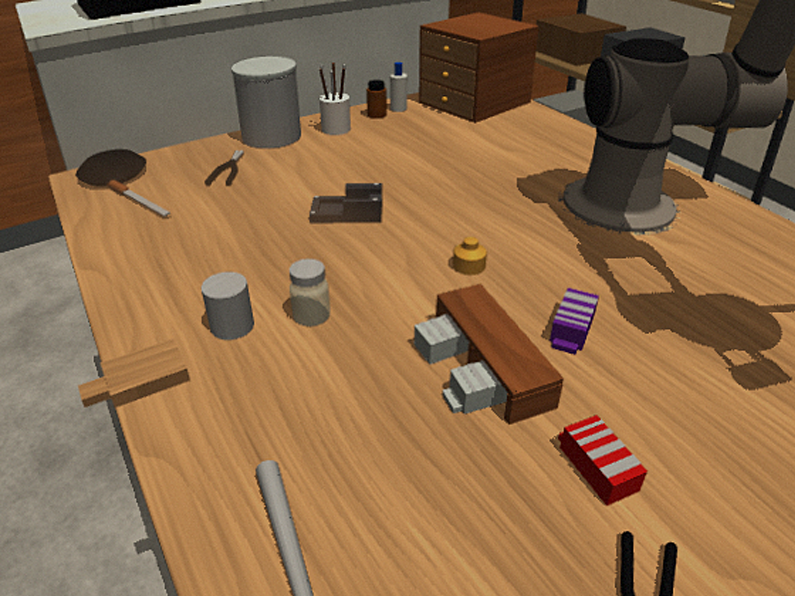

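View pics/side0.png

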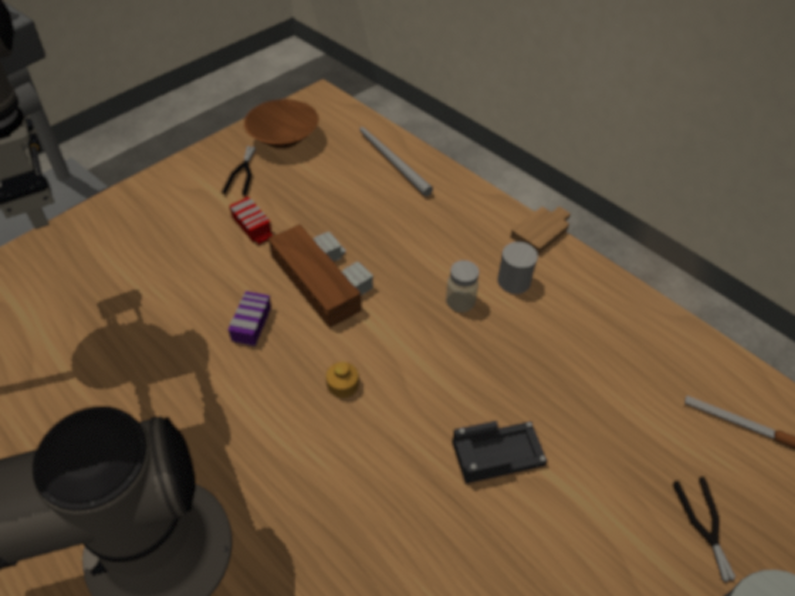

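Scene picture (native px): block-shaped candidates are grey with tongue (335,274), grey without tongue (309,241), purple (400,225) and red (426,324). Only the grey one at (335,274) has the tongue outwards and lies in the rack. The holder is at (245,145), lip end to the right; the side view agrees. Next I measure the roof and holder corners and work out the first move.

```bash
cat >> h.py <<'E'
def plan(pos,rpy=None,Rm=None,o=None):
    "row numbers (shift/100, rotvec/pi) from measured pose to target pose"
    o=o or bot.get_obs(); R0=R.from_euler("xyz",o["tcp_rot"]); 
    R1=Rm if Rm is not None else R.from_euler("xyz",rpy)
    s=R0.inv().apply(np.array(pos)-o["tool_pos"]); r=(R0.inv()*R1).as_rotvec()
    print("row",np.round(s/100,3),np.round(r/np.pi,4),"rows>=",round(max(np.linalg.norm(s)/41.7,np.degrees(np.linalg.norm(r))/7.16),1))
def down(yaw): # tool pointing down, tool y (closing) along world direction yaw+90deg
    return R.from_euler("xyz",[np.pi,0,yaw])
E
python3 - <<'E'
from h import *
P=np.load("P.npy",allow_pickle=True).item()
s=P["scene"]; d=P["side"]
print("roof scene",ray(s,np.array([(437,297),(480,287),(562,380),(508,398)])/1.42,52).round().tolist())
print("roof side",ray(d,np.array([(271,238),(300,227),(359,293),(333,321)])/1.42,52).round().tolist())
print("blk front top scene",ray(s,np.array([(450,373),(465,409),(487,364)])/1.42,36).round().tolist())
o=bot.get_obs(); print({k:np.round(o[k],3).tolist() for k in("time","tool_pos","tcp_rot","grip_width","contact_force")})
w=viewer.capture("wrist"); Tt=np.eye(4);Tt[:3,:3]=R.from_euler("xyz",o["tcp_rot"]).as_matrix();Tt[:3,3]=o["tool_pos"]
print("cam in tool",np.round(np.linalg.inv(Tt)@np.array(w["T"]),2).tolist(),w["fov_y"])
plan([560,250,230],Rm=down(0)); plan([560,250,230],Rm=down(np.pi))
E
```

```text
roof scene [[511.0, 129.0, 52.0], [446.0, 141.0, 52.0], [476.0, 343.0, 52.0], [549.0, 333.0, 52.0]]
roof side [[473.0, 332.0, 52.0], [531.0, 317.0, 52.0], [502.0, 118.0, 52.0], [428.0, 103.0, 52.0]]
blk front top scene [[572.0, 251.0, 36.0], [592.0, 309.0, 36.0], [523.0, 261.0, 36.0]]
{'time': 1.1, 'tool_pos': [150.004, 503.147, 226.762], 'tcp_rot': [3.141, -0.0, 2.852], 'grip_width': 92.012, 'contact_force': [0.492, 0.292, 0.043]}
cam in tool [[-0.0, -0.95, -0.31, 83.47], [1.0, -0.0, -0.0, -0.45], [0.0, -0.31, 0.95, -157.58], [0.0, 0.0, 0.0, 1.0]] 58.19612321236141
row [-4.652 -1.255 -0.033] [ 0.     -0.      0.9078] rows>= 22.8
row [-4.652 -1.255 -0.033] [ 0.      0.     -0.0922] rows>= 11.6
```

```bash
for i in 1 2 3 4; do python3 -m handwheel '-0.93 -0.251 0 0 0 0 1;-0.93 -0.251 0 0 0 0 1;-0.93 -0.251 0 0 0 0 1' | tail -1; done; python3 -m handwheel '-0.93 -0.251 0 0 0 -0.041 1;-0.93 -0.251 0 0 0 -0.041 1;-0.93 -0.251 0 0 0 -0.041 1;-0.93 -0.251 0 0 0 -0.041 1'
python3 - <<'E'
from h import *
p=viewer.capture("wrist"); np.save("w1.npy",p,allow_pickle=True); save(p,"w1.png",s=1.42)
for t in("block","plain_block","rack","tongue"):
    print(t,[(np.round(d["centre"]).tolist(),round(d["score"],2),np.round(ray(p,d["centre"],36 if "k_"in t or t=="block" else 0)[0]).tolist()) for d in viewer.recognise(t,p)[:3]])
E
```

```text
finger_force: 0.0
finger_force: 0.0
finger_force: 0.0
finger_force: 0.0
time: 2.48
tool_pos: [561.9, 248.0, 225.9]
tcp_rot: [-3.141, -0.0, 2.976]
contact_force: [-1.7, 0.1, -0.8]
grip_width: 91.8
finger_force: 0.0
block [([472.0, 70.0], 0.95, [495.0, 424.0, 36.0]), ([303.0, 166.0], 0.59, [553.0, 269.0, 36.0])]
plain_block [([195.0, 166.0], 0.79, [542.0, 160.0, 0.0])]
rack [([249.0, 98.0], 0.74, [486.0, 228.0, 0.0])]
tongue [([304.0, 166.0], 0.65, [561.0, 270.0, 0.0]), ([477.0, 67.0], 0.64, [495.0, 445.0, 0.0])]
```

View pics/w1.png

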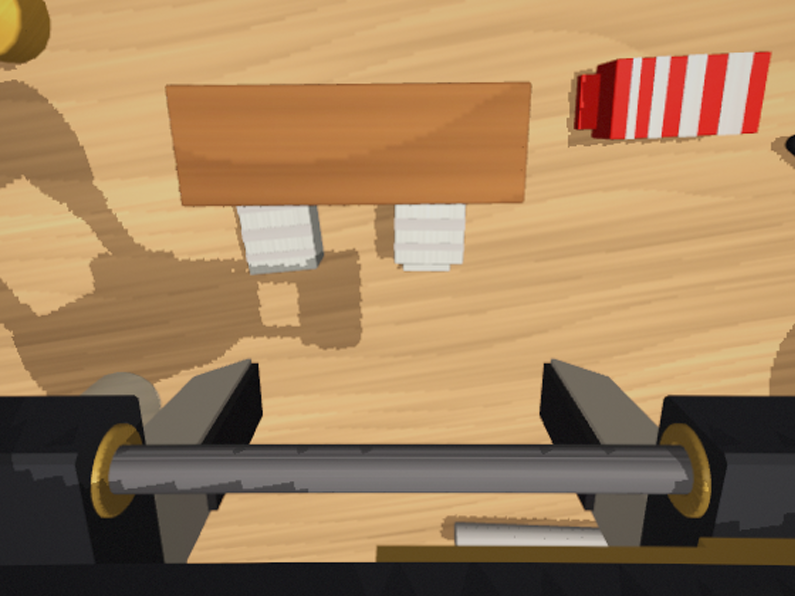

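The wrist view shows the rack roof spanning (167..530, 85..205). The grey block at (430,235) has a tongue at (427,267). The grey block at (280,240) is plain. Enlarged crop to confirm.

```bash
python3 - <<'E'
from h import *
p=np.load("w1.npy",allow_pickle=True).item()
save(p,"c1.png",(260,130,350,200),8)
E
```

```text
(no output)
```

View pics/c1.png

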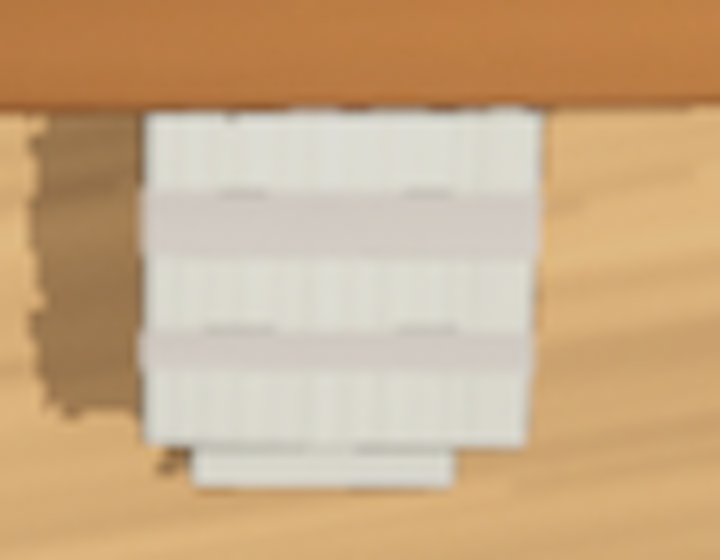

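The crop confirms the tongue, px 284–317 at row 191, so this is the wanted block.

```bash
python3 - <<'E'
from h import *
p=np.load("w1.npy",allow_pickle=True).item()
c=lambda l:np.array(l)/8+[260,130]
F=ray(p,c([(145,443),(526,443)]),36); S=ray(p,c([(147,112),(541,112)]),36); T=ray(p,c([(193,487),(453,487)]),10)
roof=ray(p,np.array([(183,205),(524,202),(530,83),(166,86)])/1.42,52)
for n,a in(("F",F),("S",S),("T",T),("roof",roof)): print(n,a.round(1).tolist())
print("width",np.linalg.norm(F[0]-F[1]),"yaws",[round(float(np.arctan2(v[1],v[0])),3) for v in (F[1]-F[0],F[0]-S[0],F[1]-S[1],T[1]-T[0],roof[1]-roof[0],roof[2]-roof[3])])
E
```

```text
F [[567.9, 242.7, 36.0], [575.4, 287.3, 36.0]]
S [[529.4, 249.5, 36.0], [536.8, 294.1, 36.0]]
T [[581.3, 246.4, 10.0], [586.8, 279.3, 10.0]]
roof [[506.1, 121.4, 52.0], [538.7, 328.4, 52.0], [471.5, 338.0, 52.0], [439.0, 131.7, 52.0]]
width 45.22009331852378 yaws [1.405, -0.175, -0.173, 1.405, 1.415, 1.415]
```

```bash
python3 - <<'E'
from h import *
plan([554.8,267.8,110],Rm=down(2.974))
E
```

```text
row [0.061 0.157 1.17 ] [ 0.0001 -0.0001  0.0026] rows>= 2.8
```

```bash
python3 -m handwheel '0.061 0.157 1 0 0 0 1;0.061 0.157 1 0 0 0 1;0.061 0.157 1 0 0 0 1'|grep tool; python3 -m handwheel '0 0 0.5 0 0 0 1;0 0 0.9 0 0 0 1;0 0 1 0 0 0 1;0 0 1 0 0 0 1;0 0 1 0 0 0 1'|egrep 'tool|cont'; python3 -m handwheel '0 0 0.1 0 0 0 1;0 0 0.19 0 0 0 1;0 0 0.19 0 0 0 1;0 0 0.19 0 0 0 1;0 0 0.19 0 0 0 1'; python3 -m handwheel '0 0 0 0 0 0 -0.2;0 0 0 0 0 0 -0.2;0 0 0 0 0 0 -0.2;0 0 0 0 0 0 -0.2;0 0 0 0 0 0 -0.2;0 0 0 0 0 0 -0.2'
```

```text
tool_pos: [552.6, 267.5, 122.5]
tool_pos: [555.4, 267.4, 26.8]
contact_force: [0.8, 0.1, 0.8]
time: 3.82
tool_pos: [556.6, 266.6, 8.4]
tcp_rot: [3.141, 0.001, 2.981]
contact_force: [0.3, -0.1, 0.1]
grip_width: 91.8
finger_force: 0.0
time: 4.32
tool_pos: [556.3, 266.5, 7.8]
tcp_rot: [3.141, 0.0, 2.981]
contact_force: [0.4, 0.5, 0.0]
grip_width: 56.2
finger_force: 0.0
```

```bash
python3 -m handwheel '0 0 0 0 0 0 -1;0 0 0 0 0 0 -1;0 0 0 0 0 0 -1;0 0 0 0 0 0 -1;0 0 0 0 0 0 -1'|egrep 'grip|fing|tool'; python3 -m handwheel '-0.1 0 -0.01 0 0 0 -1;-0.3 0 -0.01 0 0 0 -1;-0.55 0 -0.01 0 0 0 -1;-0.8 0 -0.01 0 0 0 -1;-0.9 0 -0.01 0 0 0 -1;-0.9 0 -0.01 0 0 0 -1;-0.9 0 -0.01 0 0 0 -1'; python3 -m handwheel '0 0 0 0 0 0 0.5;0 0 0 0 0 0 0.5;0 0 0 0 0 0 0.5;0 0 0 0 0 0 0.5;0 0 0 0 0 0 0.5'
python3 - <<'E'
from h import *
p=viewer.capture("wrist"); np.save("w2.npy",p,allow_pickle=True); save(p,"w2.png",s=1.42)
E
```

```text
tool_pos: [556.4, 266.7, 7.8]
grip_width: 45.9
finger_force: 29.8
time: 5.32
tool_pos: [644.8, 251.5, 7.8]
tcp_rot: [-3.141, -0.001, 2.98]
contact_force: [0.4, 0.6, -2.9]
grip_width: 45.9
finger_force: 29.8
time: 5.73
tool_pos: [644.9, 252.4, 9.2]
tcp_rot: [3.141, 0.0, 2.981]
contact_force: [-0.1, -0.9, -0.3]
grip_width: 68.3
finger_force: 0.0
```

View pics/w2.png

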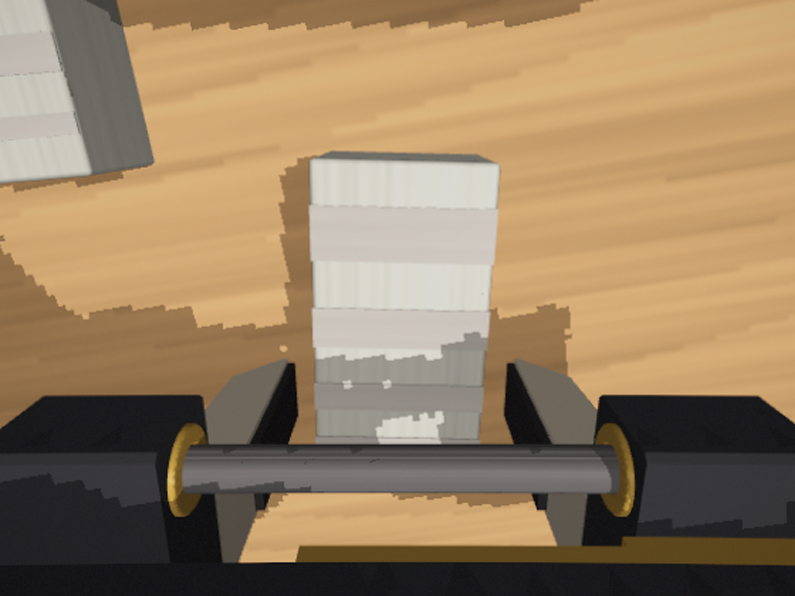

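```bash
python3 - <<'E'
from h import *
p=np.load("w2.npy",allow_pickle=True).item()
c=lambda l:np.array(l)/1.42
A=ray(p,c([(312,157),(498,163),(317,440),(481,440)]),36)
print(A.round(1).tolist(),np.linalg.norm(A[0]-A[1]))
u=(A[2]+A[3]-A[0]-A[1])/2;print("axis out",np.arctan2(u[1],u[0]))
t=(A[0]+A[1])/2; print("tail",t)
u=np.array([np.cos(-.165),np.sin(-.165),0]); g=t+u*20; g[2]=13.5
print(g); plan(g,Rm=down(np.pi-.165))
E
```

```text
[[567.0, 243.4, 36.0], [575.4, 286.6, 36.0], [642.7, 228.6, 36.0], [650.0, 274.0, 36.0]] 44.07511244069049
axis out -0.180654202076351
tail [571.20258718 265.00074966  36.        ]
[590.93095428 261.71570304  13.5       ]
row [ 0.548  0.006 -0.044] [0.0001 0.0001 0.0014] rows>= 1.3
```

The block is out in the open: tail edge at row 158, columns 312–498, still straight between the fingers. Regrasp at the tail half and lift.

```bash
python3 -m handwheel '0.2 0 -0.045 0 0 0 0.5;0.4 0 -0.045 0 0 0 0.5;0.55 0 -0.045 0 0 0 0.5;0.55 0 -0.045 0 0 0 0.5;0.55 0 -0.045 0 0 0 0.5'|egrep 'tool|cont'; python3 -m handwheel '0 0 0 0 0 0 -1;0 0 0 0 0 0 -1;0 0 0 0 0 0 -1;0 0 0 0 0 0 -1;0 0 0 0 0 0 -1;0 0 0 0 0 0 -1;0 0 0 0 0 0 -1'; python3 -m handwheel '0 0 -0.1 0 0 0 -1;0 0 -0.3 0 0 0 -1;0 0 -0.6 0 0 0 -1;0 0 -0.9 0 0 0 -1;0 0 -1 0 0 0 -1;0 0 -1 0 0 0 -1'; python3 -m handwheel '-0.1 0 -0.3 0 0 0 -1;-0.1 0 -0.6 0 0 0 -1;-0.1 0 -0.6 0 0 0 -1'
```

```text
tool_pos: [590.8, 261.2, 13.7]
contact_force: [0.1, -0.1, -0.2]
time: 6.78
tool_pos: [591.2, 260.7, 13.1]
tcp_rot: [3.141, 0.001, 2.98]
contact_force: [1.9, 0.0, -1.6]
grip_width: 46.1
finger_force: 29.9
time: 7.28
tool_pos: [592.1, 261.4, 116.4]
tcp_rot: [3.139, 0.005, 2.981]
contact_force: [0.6, -0.6, -5.3]
grip_width: 45.8
finger_force: 29.9
time: 7.53
tool_pos: [602.8, 259.8, 177.2]
tcp_rot: [3.138, 0.006, 2.98]
contact_force: [1.0, 0.0, -2.7]
grip_width: 45.7
finger_force: 30.0
```

```bash
G='tool|rot|grip|cont'
python3 -m handwheel '0.08 -0.29 0 0 0 0.079 -1;0.16 -0.58 0 0 0 0.158 -1;0.234 -0.874 0 0 0 0.237 -1;0.234 -0.874 0 0 0 0.237 -1;0.234 -0.874 0 0 0 0.237 -1;0.234 -0.874 0 0 0 0.237 -1;0.234 -0.874 0 0 0 0.237 -1'|egrep "$G"
python3 -m handwheel '-0.14 -0.27 0 0 0 0.079 -1;-0.28 -0.54 0 0 0 0.158 -1;-0.418 -0.802 0 0 0 0.237 -1;-0.418 -0.802 0 0 0 0.237 -1;-0.418 -0.802 0 0 0 0.237 -1;-0.418 -0.802 0 0 0 0.237 -1;-0.418 -0.802 0 0 0 0.237 -1'|egrep "$G"
python3 -m handwheel '-0.28 -0.1 0 0 0 0.079 -1;-0.56 -0.2 0 0 0 0.158 -1;-0.852 -0.305 0 0 0 0.237 -1;-0.852 -0.305 0 0 0 0.237 -1;-0.852 -0.305 0 0 0 0.237 -1;-0.852 -0.305 0 0 0 0.237 -1;-0.852 -0.305 0 0 0 0.237 -1'|egrep "$G"
python3 -m handwheel '-0.28 0.12 0 0 0 0.079 -1;-0.56 0.24 0 0 0 0.158 -1;-0.833 0.353 0 0 0 0.237 -1;-0.833 0.353 0 0 0 0.237 -1;-0.833 0.353 0 0 0 0.237 -1;-0.833 0.353 0 0 0 0.237 -1;-0.833 0.353 0 0 0 0.237 -1'|egrep "$G"
python3 - <<'E'
from h import *
P=np.load("P.npy",allow_pickle=True).item()
print("scene low top z18",ray(P["scene"],np.array([(310,213),(318,197)])/1.42,18).round().tolist(),"cheek z44",ray(P["scene"],np.array([(346,185),(382,184),(382,198)])/1.42,44).round().tolist())
print("side bottom",ray(P["side"],np.array([(466,481),(546,463),(527,424)])/1.42,9).round().tolist())
E
```

```text
tool_pos: [562.1, 176.3, 170.5]
tcp_rot: [-3.138, -0.002, 2.231]
contact_force: [-0.5, 0.6, -4.7]
grip_width: 46.1
tool_pos: [525.3, 94.3, 171.6]
tcp_rot: [-3.139, 0.0, 1.491]
contact_force: [-0.1, 0.1, -4.4]
grip_width: 46.1
tool_pos: [488.6, 11.9, 172.3]
tcp_rot: [-3.14, 0.001, 0.749]
contact_force: [0.3, -0.1, -6.2]
grip_width: 45.7
tool_pos: [451.7, -70.6, 172.6]
tcp_rot: [-3.141, 0.001, 0.006]
contact_force: [0.1, 0.4, -5.3]
grip_width: 45.8
scene low top z18 [[539.0, -239.0, 18.0], [500.0, -288.0, 18.0]] cheek z44 [[454.0, -258.0, 44.0], [395.0, -226.0, 44.0], [423.0, -178.0, 44.0]]
side bottom [[393.0, -236.0, 9.0], [503.0, -303.0, 9.0], [535.0, -239.0, 9.0]]
```

```bash
python3 -m handwheel '-0.1 0.2 0 0 0 0.05 -1;-0.2 0.4 0 0 0 0.1 -1;-0.31 0.65 0 0 0 0.167 -1;-0.31 0.65 0 0 0 0.167 -1;-0.31 0.65 0 0 0 0.167 -1;-0.31 0.65 0 0 0 0.167 -1'|egrep "tool|rot"
python3 -m handwheel '0.02 0.3 0 0 0 0 -1;0.04 0.6 0 0 0 0 -1;0.054 0.718 0 0 0 0 -1;0.054 0.718 0 0 0 0 -1;0.054 0.718 0 0 0 0 -1'
python3 - <<'E'
from h import *
p=viewer.capture("wrist"); np.save("w3.npy",p,allow_pickle=True); save(p,"w3.png",s=1.42)
E
```

```text
tool_pos: [421.1, -135.5, 172.9]
tcp_rot: [-3.141, 0.001, -0.514]
time: 10.78
tool_pos: [390.2, -200.2, 173.0]
tcp_rot: [-3.141, 0.0, -0.517]
contact_force: [0.4, 0.3, -4.8]
grip_width: 45.7
finger_force: 30.0
```

View pics/w3.png

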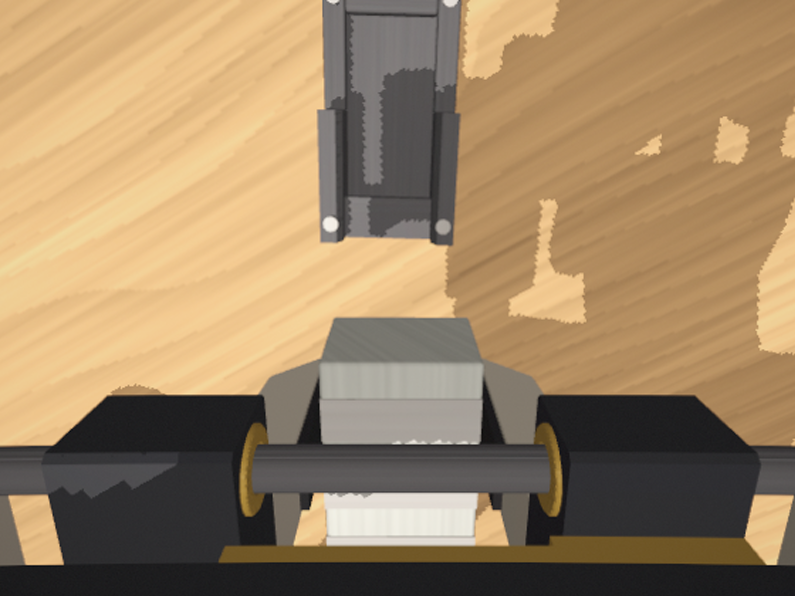

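Wrist view: holder straight ahead, lip (dark bar) around rows 195–240, cheeks' outer edges at columns 318–460, held block at (400,380) with its tail edge towards the holder. Enlarged crop for precise edges.

```bash
python3 - <<'E'
from h import *
p=np.load("w3.npy",allow_pickle=True).item()
q=dict(p); q["frame"]=cv2.convertScaleAbs(p["frame"],alpha=1.8,beta=10); save(q,"c3.png",(215,0,335,180),3.33)
E
```

```text
(no output)
```

View pics/c3.png

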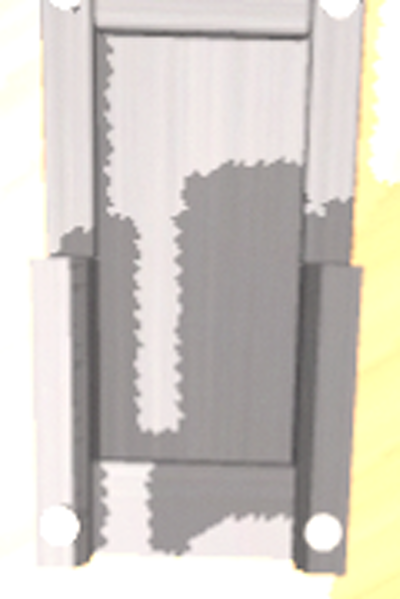

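```bash
python3 - <<'E'
from h import *
from scipy.optimize import least_squares
p=np.load("w3.npy",allow_pickle=True).item()
uv=np.array([(100,462),(293,463),(33,260),(38,565),(364,265),(345,572),(95,33),(308,35)])/3.33+[215,0]
m=np.array([(-47.5,24.25,28),(-47.5,-24.25,28),(-2,36.25,44),(-70.5,36.25,44),(-2,-36.25,44),(-70.5,-36.25,44),(46.5,24.25,18),(46.5,-24.25,18)])
W=lambda v:R.from_euler("z",v[2]).apply(m)+[v[0],v[1],0]
r=least_squares(lambda v:(proj(p,W(v))-uv).ravel(),[460,-240,-.52],loss="soft_l1")
print(r.x.round(3),(proj(p,W(r.x))-uv).round(1).tolist())
# held block top edges in view (tail): z = TCP-13.5+36
o=bot.get_obs(); zt=o["tool_pos"][2]-13.3+36
A=ray(p,np.array([(321,363),(482,363)])/1.42,zt); R0=R.from_euler("xyz",o["tcp_rot"])
print("tail edge in tool",R0.inv().apply(A-o["tool_pos"]).round(1).tolist())
B=ray(p,np.array([(334,319),(470,319)])/1.42,zt-36); print("tail bottom",R0.inv().apply(B-o["tool_pos"]).round(1).tolist(),o["tool_pos"])
np.save("hold.npy",r.x)
E
```

```text
[ 471.156 -240.241   -0.536] [[-1.7, 0.1], [1.3, 1.0], [-1.4, -0.7], [-0.2, 1.6], [0.3, -0.2], [1.2, 1.3], [-0.7, -1.2], [0.8, -0.5]]
tail edge in tool [[20.3, -21.0, -22.7], [20.3, 23.4, -22.7]]
tail bottom [[19.8, -21.7, 13.3], [19.8, 24.5, 13.3]] [ 390.31831729 -199.74959269  173.03422974]
```

```bash
cat >> h.py <<'E'
TIP=np.array([-81.9,0,13.3])
def tcp_for(hold,tx,ty,tz,deg):
    "TCP pose for tongue edge at holder (tx,ty), tz above the pocket floor, tail raised by deg"
    Rm=down(hold[2])*R.from_euler("y",deg,degrees=True)
    t=R.from_euler("z",hold[2]).apply([tx,ty,8+tz])+[hold[0],hold[1],0]
    return t-Rm.apply(TIP),Rm
def where(hold,o=None):
    o=o or bot.get_obs(); R0=R.from_euler("xyz",o["tcp_rot"]); w=R0.apply(TIP)+o["tool_pos"]-[hold[0],hold[1],8]
    x=R0.apply([1,0,0]); print("tip in seat",R.from_euler("z",-hold[2]).apply(w).round(1),"tilt",round(float(np.degrees(np.arcsin(x[2]))),2),"yaw err",round(float(np.arctan2(x[1],x[0])-hold[2]),4),"F holder",R.from_euler("z",-hold[2]).apply(o["contact_force"]).round(1),"t",round(o["time"],1))
E
python3 - <<'E'
from h import *
h=[471.8,-239.1,-.536]; np.save("hold.npy",h)
where(h); a,Rm=tcp_for(h,-44,0,60,10.8); print(a); plan(a,Rm=Rm)
E
```

```text
tip in seat [-172.    -9.3  151.8] tilt -0.02 yaw err 0.0184 F holder [ 0.3 -0.8 -5.6] t 10.8
[ 500.99494727 -256.44195448   96.4109501 ]
row [ 1.243 -0.054  0.766] [-0.0008  0.0601  0.0058] rows>= 3.5
```

```bash
python3 -m handwheel '0.3 0 0 0 0.02 0.0058 -1;0.6 -0.03 0 0 0.04 0.0058 -1;0.9 -0.054 0 0 0.06 0.0058 -1;1 -0.054 0 0 0.06 0.0058 -1;1 -0.054 0 0 0.06 0.0058 -1;1 -0.054 0 0 0.06 0.0058 -1'|egrep "tool|rot"
python3 - <<'E'
from h import *
h=np.load("hold.npy")
where(h); a,Rm=tcp_for(h,-44,0,60,10.8); plan(a,Rm=Rm)
E
```

```text
tool_pos: [479.4, -244.3, 172.6]
tcp_rot: [-3.14, -0.186, -0.537]
tip in seat [-68.8  -0.5 136.4] tilt 10.67 yaw err -0.0009 F holder [-0.2  0.6 -4.7] t 11.3
row [ 0.102 -0.004  0.795] [-0.0006  0.0007 -0.0003] rows>= 1.9
```

```bash
python3 -m handwheel '0.05 0 0.2 0 0 0 -1;0.1 0 0.5 0 0 0 -1;0.102 -0.004 0.795 0 0 0 -1;0.102 -0.004 0.795 0 0 0 -1;0.102 -0.004 0.795 0 0 0 -1'|egrep "tool|rot"
python3 - <<'E'
from h import *
h=np.load("hold.npy"); where(h)
p=viewer.capture("wrist"); np.save("w4.npy",p,allow_pickle=True); q=dict(p); q["frame"]=cv2.convertScaleAbs(p["frame"],alpha=1.6,beta=10); save(q,"w4.png",(160,0,400,330),1.8)
E
```

```text
tool_pos: [499.6, -256.6, 95.6]
tcp_rot: [-3.139, -0.183, -0.539]
tip in seat [-45.3  -0.6  59.6] tilt 10.49 yaw err -0.0032 F holder [ 0.1 -0.4 -4.7] t 11.8
```

View pics/w4.png

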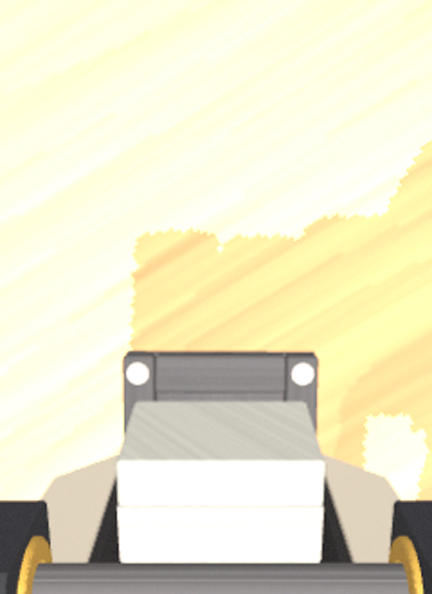

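The crop shows the block's tail face centred over the holder: both centres at crop column about 220.5. Now put numbers on it.

```bash
python3 - <<'E'
from h import *
h=np.load("hold.npy"); p=np.load("w4.npy",allow_pickle=True).item(); o=bot.get_obs(); R0=R.from_euler("xyz",o["tcp_rot"])
c=lambda l:np.array(l)/1.8+[160,0]
H=ray(p,c([(124,352),(318,352)]),18); S=ray(p,c([(137,373),(303,373)]),18)
z=R0.apply([20.1,0,-22.7])[2]+o["tool_pos"][2]; B=ray(p,c([(118,460),(324,460)]),z)
z2=R0.apply([20.1,0,13.3])[2]+o["tool_pos"][2]; B2=ray(p,c([(135,403),(306,403)]),z2)
f=lambda X:R.from_euler("z",-h[2]).apply(X-[h[0],h[1],0]).round(1).tolist()
print("holder tail",f(H),f(S),"yaw",np.arctan2(*(H[0]-H[1])[:2])*-1)
print("block top in tool",R0.inv().apply(B-o["tool_pos"]).round(1).tolist(),"bottom",R0.inv().apply(B2-o["tool_pos"]).round(1).tolist())
print("block in holder",f(B),f(B2))
E
```

```text
holder tail [[62.1, 33.8, 18.0], [61.9, -37.2, 18.0]] [[54.3, 29.2, 18.0], [54.1, -31.9, 18.0]] yaw -0.5388529870342366
block top in tool [[19.4, -21.6, -22.8], [19.4, 22.7, -22.9]] bottom [[18.9, -22.2, 13.1], [19.0, 23.2, 13.0]]
block in holder [[49.1, 20.4, 123.4], [48.9, -23.8, 123.4]] [[55.3, 21.1, 88.1], [55.2, -24.3, 88.1]]
```

```bash
python3 - <<'E'
from h import *
h=np.load("hold.npy"); h[:2]+=1.5*np.array([np.cos(h[2]),np.sin(h[2])]); np.save("hold.npy",h); where(h)
for z in(30,10,4):
    a,Rm=tcp_for(h,-42.5,0.4,z,10.8); plan(a,Rm=Rm)
E
```

```text
tip in seat [-45.3  -0.8  61.1] tilt 10.72 yaw err -0.0034 F holder [ 1.4  0.7 -3.8] t 11.8
row [-0.03  -0.014  0.309] [-0.0004  0.0004 -0.0011] rows>= 0.7
row [-0.068 -0.014  0.506] [-0.0004  0.0004 -0.0011] rows>= 1.2
row [-0.079 -0.014  0.565] [-0.0004  0.0004 -0.0011] rows>= 1.4
```

```bash
python3 -m handwheel '0.02 -0.002 0.1 0 0 -0.001 -1;-0.03 -0.002 0.25 0 0 -0.001 -1;-0.055 -0.002 0.4 0 0 -0.001 -1;-0.068 -0.002 0.5 0 0 -0.001 -1;-0.068 -0.002 0.5 0 0 -0.001 -1;-0.068 -0.002 0.5 0 0 -0.001 -1;-0.068 -0.002 0.5 0 0 -0.001 -1'|egrep "tool|rot|cont"
python3 - <<'E'
from h import *
h=np.load("hold.npy"); where(h)
a,Rm=tcp_for(h,-42.5,-.6,4,10.8); plan(a,Rm=Rm)
E
```

```text
tool_pos: [504.2, -259.9, 47.8]
tcp_rot: [-3.141, -0.191, -0.537]
contact_force: [0.8, -0.2, -5.1]
tip in seat [-40.9  -1.2  11.2] tilt 10.92 yaw err -0.0014 F holder [ 0.8  0.2 -5.1] t 12.4
row [-0.029 -0.007  0.07 ] [-0.0003 -0.0007 -0.0004] rows>= 0.2
```

```bash
python3 -m handwheel '-0.012 0 0.06 0 0 0 -1;-0.012 0 0.06 0 0 0 -1;-0.012 0 0.06 0 0 0 -1'|egrep "tool|cont"
for i in 1 2 3; do python3 -m handwheel '-0.003 0 0.015 0 0 0 -1;-0.003 0 0.015 0 0 0 -1;-0.003 0 0.015 0 0 0 -1'|egrep "tool|cont"; done
python3 - <<'E'
from h import *
where(np.load("hold.npy"))
E
```

```text
tool_pos: [503.3, -259.3, 40.5]
contact_force: [-1.0, -0.1, -5.3]
tool_pos: [503.4, -259.3, 39.0]
contact_force: [-0.1, 0.0, -5.4]
tool_pos: [503.8, -259.6, 37.9]
contact_force: [0.2, 0.5, 0.2]
tool_pos: [504.3, -259.9, 36.7]
contact_force: [3.0, -1.3, 3.4]
tip in seat [-40.8  -1.1   0. ] tilt 10.95 yaw err -0.0016 F holder [3.2 0.4 3.4] t 13.4
```

```bash
python3 - <<'E'
from h import *
h=np.load("hold.npy"); 
for x,d,z in((-42,8,1),(-50,8,1),(-54,8,.8)): a,Rm=tcp_for(h,x,-1,z,d); plan(a,Rm=Rm)
E
```

```text
row [-0.004 -0.003  0.031] [-0.0003 -0.0164 -0.0005] rows>= 0.4
row [-0.083 -0.002  0.016] [-0.0003 -0.0164 -0.0005] rows>= 0.4
row [-0.122 -0.002  0.01 ] [-0.0003 -0.0164 -0.0005] rows>= 0.4
```

```bash
python3 -m handwheel '-0.002 -0.002 0.01 0 -0.008 0 -1;-0.004 -0.002 0.026 0 -0.0164 0 -1;-0.03 -0.002 0.02 0 -0.0164 0 -1;-0.06 -0.002 0.015 0 -0.0164 0 -1;-0.083 -0.002 0.011 0 -0.0164 0 -1;-0.083 -0.002 0.011 0 -0.0164 0 -1;-0.083 -0.002 0.011 0 -0.0164 0 -1'|egrep "tool|cont"
python3 - <<'E'
from h import *
h=np.load("hold.npy"); where(h)
for x,d,z in((-54,8,.8),(-56,8,.8)): a,Rm=tcp_for(h,x,-1,z,d); plan(a,Rm=Rm)
E
```

```text
tool_pos: [495.7, -254.4, 32.9]
contact_force: [-0.7, 1.6, -3.7]
tip in seat [-52.5  -0.8   0.7] tilt 7.75 yaw err -0.0014 F holder [-1.4  1.  -3.7] t 14.0
row [-0.015  0.    -0.007] [-0.0004  0.0014 -0.0004] rows>= 0.0
row [-0.035  0.    -0.009] [-0.0004  0.0014 -0.0004] rows>= 0.1
```

```bash
for i in 1 2; do python3 -m handwheel '-0.015 0 -0.002 0 0 0 -1;-0.015 0 -0.002 0 0 0 -1;-0.015 0 -0.002 0 0 0 -1'|egrep "tool|cont"; python3 -c '
from h import *
where(np.load("hold.npy"))'; done
```

```text
tool_pos: [494.9, -254.0, 33.1]
contact_force: [-0.5, -0.1, -4.3]
tip in seat [-53.3  -0.9   0.8] tilt 7.79 yaw err -0.0014 F holder [-0.4 -0.4 -4.3] t 14.2
tool_pos: [493.9, -253.4, 33.2]
contact_force: [0.3, 0.3, -3.7]
tip in seat [-54.6  -0.9   0.8] tilt 7.82 yaw err -0.0015 F holder [ 0.1  0.5 -3.7] t 14.5
```

```bash
for i in 1 2; do python3 -m handwheel '-0.012 0 -0.002 0 0 0 -1;-0.012 0 -0.002 0 0 0 -1;-0.012 0 -0.002 0 0 0 -1'|egrep "cont"; python3 -c '
from h import *
where(np.load("hold.npy"))'; done
python3 - <<'E'
from h import *
p=viewer.capture("wrist"); np.save("w5.npy",p,allow_pickle=True); q=dict(p); q["frame"]=cv2.convertScaleAbs(p["frame"],alpha=1.6,beta=10); save(q,"w5.png",(160,120,400,330),2.4)
E
```

```text
contact_force: [-2.0, -0.4, -5.5]
tip in seat [-55.8  -0.9   0.9] tilt 7.82 yaw err -0.0014 F holder [-1.6 -1.4 -5.5] t 14.7
contact_force: [0.8, 0.0, -4.4]
tip in seat [-57.   -0.9   0.9] tilt 7.83 yaw err -0.0015 F holder [ 0.7  0.4 -4.4] t 15.0
```

View pics/w5.png

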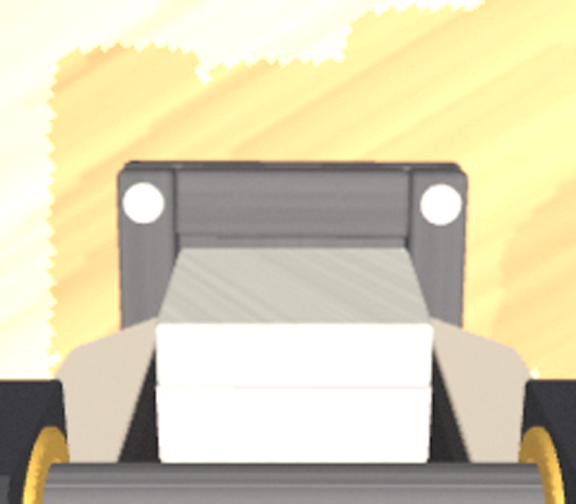

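Tail bottom edge at crop row 248, just inside the tail wall's inner edge at row 236, and centred sideways. Check the remaining x offset.

```bash
python3 - <<'E'
from h import *
h=np.load("hold.npy"); p=np.load("w5.npy",allow_pickle=True).item()
c=lambda l:np.array(l)/2.4+[160,120]
f=lambda X:R.from_euler("z",-h[2]).apply(X-[h[0],h[1],0]).round(1).tolist()
print("outer",f(ray(p,c([(118,165),(466,165)]),18)),"inner",f(ray(p,c([(176,236),(408,236)]),18)),"tail bottom",f(ray(p,c([(181,248),(407,248)]),22.8)))
where(h); 
for d in (4,1,-.3): a,Rm=tcp_for(h,-56.6,-.9,.3,d); plan(a,Rm=Rm)
E
```

```text
outer [[60.5, 34.0, 18.0], [60.4, -36.6, 18.0]] inner [[45.8, 22.6, 18.0], [45.7, -25.2, 18.0]] tail bottom [[44.3, 21.0, 22.8], [44.2, -24.4, 22.8]]
tip in seat [-56.9  -0.9   0.9] tilt 7.84 yaw err -0.0015 F holder [ 0.1 -0.2 -4.5] t 15.0
row [ 0.009 -0.001  0.062] [-0.0004 -0.0213 -0.0005] rows>= 0.5
row [ 0.012 -0.001  0.105] [-0.0004 -0.038  -0.0005] rows>= 1.0
row [ 0.012 -0.001  0.124] [-0.0004 -0.0452 -0.0004] rows>= 1.1
```

```bash
python3 -m handwheel '0.003 -0.001 0.02 0 -0.007 0 -1;0.006 -0.001 0.04 0 -0.014 0 -1;0.009 -0.002 0.062 0 -0.0213 0 -1;0.009 -0.002 0.062 0 -0.0213 0 -1;0.009 -0.002 0.062 0 -0.0213 0 -1'|egrep cont; python3 - <<'E'
from h import *
h=np.load("hold.npy"); where(h); 
for d in (1,0): a,Rm=tcp_for(h,-56.8,-.8,.3,d); plan(a,Rm=Rm)
E
```

```text
contact_force: [-1.7, 0.0, -2.5]
tip in seat [-56.9  -0.7   0.2] tilt 3.97 yaw err -0.0013 F holder [-1.5 -0.9 -2.5] t 15.4
row [ 0.007 -0.     0.042] [-0.0004 -0.0165 -0.0004] rows>= 0.4
row [ 0.009 -0.     0.056] [-0.0004 -0.0221 -0.0004] rows>= 0.6
```

```bash
python3 -m handwheel '0.003 0 0.02 0 -0.008 0 -1;0.007 0 0.042 0 -0.0165 0 -1;0.007 0 0.042 0 -0.0165 0 -1;0.007 0 0.042 0 -0.0165 0 -1'|egrep cont; python3 -c '
from h import *
where(np.load("hold.npy"))'; python3 -m handwheel '0.002 0 0.01 0 -0.004 0 -1;0.002 0 0.014 0 -0.0056 0 -1;0.002 0 0.014 0 -0.0056 0 -1'|egrep cont; python3 - <<'E'
from h import *
where(np.load("hold.npy"))
E
```

```text
contact_force: [-2.9, 1.4, -0.6]
tip in seat [-57.2  -0.6   0.3] tilt 0.98 yaw err -0.0014 F holder [-3.2 -0.3 -0.6] t 15.8
contact_force: [-5.6, 1.6, 2.5]
tip in seat [-57.3  -0.6   0.6] tilt -0.09 yaw err -0.0013 F holder [-5.6 -1.5  2.5] t 16.0
```

```bash
python3 -m handwheel '0 0 0.008 0 0 0 -1;0 0 0.008 0 0 0 -1;0 0 0.008 0 0 0 -1'|egrep 'cont|tool'; python3 -m handwheel '0 0 0 0 0 0 0.4;0 0 0 0 0 0 0.4;0 0 0 0 0 0 0.4;0 0 0 0 0 0 0.4;0 0 0 0 0 0 0.4'|egrep 'cont|tool|grip'; python3 -m handwheel '0 0 -0.1 0 0 0 0.4;0 0 -0.3 0 0 0 0.4;0 0 -0.6 0 0 0 0.4;0 0 -0.9 0 0 0 0.4;0 0 -0.9 0 0 0 0.4'|egrep 'cont|tool|grip'
python3 -m handwheel '-0.3 0 0 0 0 0 0.4;-0.6 0 0 0 0 0 0.4;-0.6 0 0 0 0 0 0.4;-0.6 0 0 0 0 0 0.4'|egrep tool
python3 - <<'E'
from h import *
where(np.load("hold.npy"))
p=viewer.capture("wrist"); np.save("w6.npy",p,allow_pickle=True); q=dict(p); q["frame"]=cv2.convertScaleAbs(p["frame"],alpha=1.4,beta=10); save(q,"w6.png",(180,100,380,420),1.85)
E
```

```text
tool_pos: [494.0, -253.1, 21.4]
contact_force: [-4.9, 2.8, 3.3]
tool_pos: [495.0, -253.9, 21.2]
contact_force: [0.0, 0.2, 1.2]
grip_width: 64.1
tool_pos: [497.5, -255.6, 117.5]
contact_force: [1.8, -1.2, 0.3]
grip_width: 64.2
tool_pos: [442.2, -222.4, 111.5]
tip in seat [-117.3   -0.6   90.2] tilt 0.04 yaw err -0.0014 F holder [ 0.1  0.8 -0.4] t 17.4
```

View pics/w6.png

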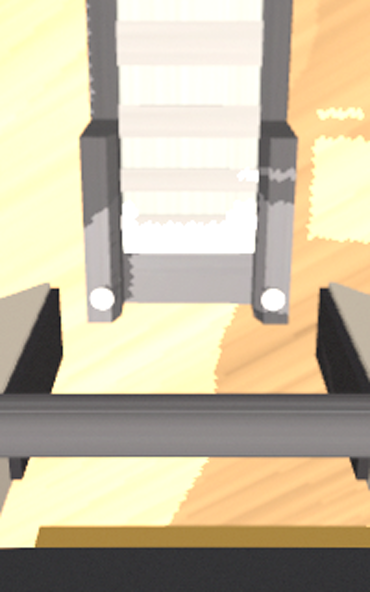

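The crop shows the block lying in the pocket between the cheeks, with its front face at row 253 close behind the lip and the tongue under the lip. One numeric check of the tail from higher up.

```bash
python3 -m handwheel '-0.1 0 -0.4 0 0 0 0.4;-0.3 0 -0.8 0 0 0 0.4;-0.4 0 -0.9 0 0 0 0.4;-0.4 0 -0.9 0 0 0 0.4;-0.4 0 -0.9 0 0 0 0.4;-0.4 0 -0.9 0 0 0 0.4'|egrep tool
python3 - <<'E'
from h import *
h=np.load("hold.npy"); where(h)
p=viewer.capture("wrist"); g=cv2.cvtColor(p["frame"],cv2.COLOR_RGB2GRAY).astype(int)
ex=lambda q:proj(p,R.from_euler("z",h[2]).apply(q)+[h[0],h[1],0]).round(1).tolist()
yo=-1.5
print("expected centre px: tail wall outer,inner z18",ex([(60.5,yo,18),(46.5,yo,18)]),"tail top z44/46/49",ex([(45,yo,44),(45,yo,46),(45,yo,49)]),"front top",ex([(-45,yo,44)]),"lip edge",ex([(-47.5,yo,28)]))
c=int(ex([(0,yo,44)])[0][0]); col=g[:,c-8:c+9].mean(1).round().astype(int); print(c,list(enumerate(col.tolist()))[0:190])
for t in("block",): print([(np.round(d["centre"]),round(d["score"],2)) for d in viewer.recognise(t,p)[:3]])
E
```

```text
tool_pos: [409.0, -202.9, 200.2]
tip in seat [-155.8   -0.8  178.9] tilt 0.02 yaw err -0.0014 F holder [-0.4  0.3 -1.3] t 18.0
expected centre px: tail wall outer,inner z18 [[282.1, 19.1], [282.1, 38.1]] tail top z44/46/49 [[282.1, 36.2], [282.1, 35.9], [282.1, 35.4]] front top [[282.3, 154.4]] lip edge [[282.3, 154.0]]
282 [(0, 195), (1, 195), (2, 195), (3, 195), (4, 195), (5, 194), (6, 193), (7, 192), (8, 191), (9, 191), (10, 190), (11, 190), (12, 190), (13, 190), (14, 189), (15, 189), (16, 190), (17, 187), (18, 173), (19, 150), (20, 137), (21, 116), (22, 103), (23, 113), (24, 115), (25, 117), (26, 116), (27, 113), (28, 113), (29, 112), (30, 105), (31, 90), (32, 76), (33, 73), (34, 72), (35, 72), (36, 145), (37, 212), (38, 229), (39, 229), (40, 229), (41, 229), (42, 229), (43, 229), (44, 230), (45, 230), (46, 229), (47, 229), (48, 218), (49, 197), (50, 174), (51, 168), (52, 157), (53, 157), (54, 159), (55, 159), (56, 158), (57, 158), (58, 157), (59, 157), (60, 158), (61, 158), (62, 159), (63, 159), (64, 160), (65, 160), (66, 158), (67, 158), (68, 159), (69, 158), (70, 159), (71, 16
[... 720 characters left out ...]
(134, 169), (135, 169), (136, 159), (137, 152), (138, 156), (139, 157), (140, 157), (141, 157), (142, 161), (143, 166), (144, 168), (145, 168), (146, 171), (147, 182), (148, 192), (149, 195), (150, 198), (151, 203), (152, 209), (153, 189), (154, 113), (155, 79), (156, 111), (157, 121), (158, 122), (159, 121), (160, 120), (161, 121), (162, 120), (163, 121), (164, 120), (165, 119), (166, 119), (167, 119), (168, 119), (169, 120), (170, 119), (171, 120), (172, 120), (173, 119), (174, 119), (175, 120), (176, 120), (177, 120), (178, 120), (179, 119), (180, 139), (181, 180), (182, 199), (183, 198), (184, 197), (185, 196), (186, 196), (187, 196), (188, 196), (189, 196)]
[(array([281.,  95.]), 0.95)]
```

The edges match a seated block (tail row 36 vs 36.2 expected, front 154 vs 154.4). A light touch on the tail with shut fingers will confirm its height.

```bash
python3 - <<'E'
from h import *
h=np.load("hold.npy")
a=R.from_euler("z",h[2]).apply([32,-.8,60])+[h[0],h[1],0]; plan(a,Rm=down(h[2]))
E
```

```text
row [ 1.066e+00 -1.000e-03  1.395e+00] [-0.0005  0.0005 -0.0005] rows>= 4.2
```

```bash
python3 -m handwheel '0.3 0 0 0 0 0 -1;0.6 0 0 0 0 0 -1;0.9 0 0.2 0 0 0 -1;1 0 0.4 0 0 0 -1;1 0 0.7 0 0 0 -1;1 0 0.7 0 0 0 -1;1 0 0.7 0 0 0 -1;1 0 0.7 0 0 0 -1'|egrep 'tool|grip'; python3 -m handwheel '0.03 0 0.3 0 0 0 -1;0.066 0 0.55 0 0 0 -1;0.066 0 0.695 0 0 0 -1;0.066 0 0.695 0 0 0 -1;0.066 0 0.695 0 0 0 -1'|egrep 'tool|cont'
python3 -m handwheel '0 0 0.05 0 0 0 -1;0 0 0.12 0 0 0 -1;0 0 0.12 0 0 0 -1;0 0 0.12 0 0 0 -1'|egrep 'tool|cont'
for i in 1 2 3 4; do python3 -m handwheel '0 0 0.012 0 0 0 -1;0 0 0.012 0 0 0 -1;0 0 0.012 0 0 0 -1'|egrep 'tool|cont'; done
```

```text
tool_pos: [494.7, -253.8, 131.5]
grip_width: 15.2
tool_pos: [500.7, -257.3, 62.8]
contact_force: [-0.1, -0.0, 0.5]
tool_pos: [500.2, -257.0, 49.7]
contact_force: [-0.3, 0.2, 0.2]
tool_pos: [500.3, -257.1, 48.4]
contact_force: [0.5, -0.2, -0.1]
tool_pos: [500.2, -257.0, 47.0]
contact_force: [0.3, -0.1, 0.1]
tool_pos: [500.2, -257.0, 45.8]
contact_force: [-0.9, -0.4, -0.5]
tool_pos: [500.2, -256.9, 44.6]
contact_force: [1.0, 0.3, 0.9]
```

```bash
for i in 1 2; do python3 -m handwheel '0 0 0.01 0 0 0 -1;0 0 0.01 0 0 0 -1;0 0 0.01 0 0 0 -1'|egrep 'tool|cont'; done
```

```text
tool_pos: [500.3, -257.0, 44.3]
contact_force: [-0.9, 0.9, 4.8]
tool_pos: [500.4, -257.1, 44.2]
contact_force: [-3.3, 2.4, 12.2]
```

Contact at z = 44.2 mm matches 8 + 36, and it holds firm at 12 N, so the block is fully down. Retreat, check the neighbours and hand in.

```bash
python3 -m handwheel '0 0 -0.2 0 0 0 -1;0 0 -0.5 0 0 0 -1;0 0 -0.9 0 0 0 -1;0 0 -0.9 0 0 0 -1;0 0 -0.9 0 0 0 -1'|egrep 'tool|cont'; python3 -m handwheel '-0.3 0 -0.3 0 0 0 -1;-0.6 0 -0.6 0 0 0 -1;-0.6 0 -0.6 0 0 0 -1;-0.6 0 -0.6 0 0 0 -1;-0.6 0 -0.6 0 0 0 -1'|egrep 'time|tool'
python3 - <<'E'
from h import *
p=viewer.capture("scene")
for t in("block","plain_block","jar","weight","can"): print(t,[(np.round(d["centre"]).tolist(),round(d["score"],2)) for d in viewer.recognise(t,p)[:3]])
print(bot.close_job())
E
```

```text
tool_pos: [501.4, -257.9, 135.1]
contact_force: [0.2, 0.5, -1.4]
time: 21.83
tool_pos: [448.4, -226.3, 191.7]
block [([426.0, 325.0], 0.98), ([239.0, 137.0], 0.94), ([328.0, 181.0], 0.71)]
plain_block [([308.0, 243.0], 0.9)]
jar [([219.0, 205.0], 0.64)]
weight [([329.0, 181.0], 0.79)]
can [([160.0, 214.0], 0.56), ([250.0, 147.0], 0.2)]
the job is handed in; nothing more can be done
None
```

The tongued block is in the holder, right way up with its tongue under the lip, and lies flat (tail top at 44.2 mm, 44 expected). The plain block, jar, weight and can are where they stood, and the job was handed in at about 22 s.

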